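Feed a blank between two pods to the end stop

TASK

Load the locating jig: with the fingertips, push the small reddish-brown wooden blank along the bench, lengthways through the narrow gap between the two black vacuum pods, until its leading end rests against the aluminium stop bar behind them. Only push it, gently: do not lift, tip or carry it, and leave the other things on the bench where they are. Finish with the hand clear of everything.

Things in the scene. Friction and masses are not known exactly. Their poses are not given: they have to be found in the camera images.
- jig: Locating jig, fixed: two black pods with a gap 44 mm wide between them, a stop bar behind. Origin: on the bench, at the middle of the gap. The gap runs along the jig's y axis, which points roughly to the robot's left; the blank starts on the -y side and is fed towards +y. The pods span y = -31 to +31 mm. On the right stand a tall control desk (0.4 m off) and low picture frames (0.3 m).
- pod_near_top (a point): Centre of the top of the black vacuum pod nearer the robot (fixed), 85 mm along the jig's x (-107 to -22 mm), 62 mm along its y, 29 mm high. A steel tab, up to 16 mm high, reaches 24 mm further out from its outer side.
- pod_far_top (a point): Centre of the top of the black vacuum pod farther from the robot (fixed), 85 mm along the jig's x (+22 to +107 mm), 62 mm along its y, 29 mm high. A steel tab as on the other.
- stop_face (a point): Middle of the face that the blank must meet, on the fixed aluminium stop bar: 73 mm along +y from the jig's origin, 10 mm above the bench. The bar is 110 mm long (jig x), 22 mm thick, 28 mm high, its bolt heads 36 mm.
- blank: The blank: a reddish-brown hardwood block, 38 mm wide (its x), 120 mm long (its y), 19 mm high, about 60 g, loose. Origin: centre of its underside. Its y axis starts within about 0.3 rad of the jig's y. Against the stop its centre is at y = +13 mm in the jig's frame and its trailing end still sticks 16 mm out of the gap, so the fingers need not enter the gap.
- tape_measure: Bystander: grey pocket tape measure standing at the back, 36 x 83 x 66 mm. Origin: centre of its underside.
- collet_nut: Bystander: steel collet nut, 46 mm across, 20 mm high, near the robot-side end of the stop bar. Origin: centre of its underside.
- hex_key: Bystander: black hex key, 34 x 107 x 8 mm, lying near the bench's front edge, left of the jig. Origin: centre of its underside.

How it is judged:
By the outcome, as a careful person would: the job done as asked, in the order asked, and still so for the second after the job is handed in, with the robot touching nothing.
It also fails if it takes over 67 s, if anything falls off the work surface, if the arm or the gripper's body presses on something with over 40 N, if the wrist force passes 120 N, or if a joint passes its speed limit or range.

ROBOT

A 6-joint arm with a two-finger parallel gripper is mounted at the origin on a cart in front of the work surface, level with it; the furniture and walls round the work are solid. World frame = base frame: x ahead of the robot, y to its left, z up, the work surface at z = 0. Lengths are in mm, angles in rad, forces in N, time in s.
With the tool pointing down it reaches from about 350 to 975 mm from the base axis. Payload 7.1 kg.
Tool frame: the origin (TCP) lies at the very end of the fingers, on their centre line; the grasp point (between the pads) lies 19 mm behind it (ctrl.tcp_to_grasp is the distance from the TCP to the grasp point, in mm); z points along the fingers, x is the direction in which the jaws open and shut, and the axes are right-handed (so a half turn about z gives the same grasp; the last joint's range is limited). The gripper opens to 88 mm and grips with 3 to 60 N. Pads are 20 mm wide; open, the fingers measure 115 mm over their backs; the gripper's body (75 mm by 178 mm) begins 61 mm behind the grasp point.
Start: joints at [-1.26, 0.423, 1.63, -0, 1.089, -0.019], TCP at [202.426, -591.294, 222.675] pointing down, gripper open.
Joint ranges: [-3, 3], [-0.9, 2.11], [0.09, 2.58], [-1.31, 4.45], [0.11, 2.69], [-2.54, 2.54]. Speed limits (rad/s): [2.39, 2.39, 3.01, 3.14, 3.14, 3.14].

INTERFACE

Orientations are given as a rotation vector (axis times angle).
In Python, from workcell import get_obs, viewer, ctrl, masks_of gives the robot as it stands. The module is installed in compiled form; this text tells all that it offers.
- The arm moves only by the shell command python3 -m inch 'ROWS'. ROWS is JSON, a list of rows, each an object of numbers: "tx", "ty", "tz": the shift along the tool's x, y, z in cm; "ax", "ay", "az": the turn, a rotation vector about the tool's x, y, z in degrees; "jaw": the opening, from 0 (shut) to 1 (fully open). In form: [{"tx": .., "ty": .., "tz": .., "ax": .., "ay": .., "az": .., "jaw": ..}, ...]. A call has 1 to 12 rows; each row shifts and turns the commanded pose from where the row before left it, along the tool's axes as they then stand; what a row does not reach is not made up. A row lasts 1/8 s, in which the tool goes at most 62.5 mm and 10.7 degrees, less where a joint would pass 70% of its speed; a pose out of reach is approached as far as the arm can. A call is refused whole if a number of a shift passes 6.25 or a number of a turn 10.7, either way. A call with a gripper value outside its range is refused whole. The fingers move at their own pace and stop on an object; the grip force is fixed at half the most. Time passes only in rows, so rows that do not move let the fingers close. It gives the time, the measured TCP pose, the force and the opening at its end, in the units of the state.
- get_obs(): the state, without advancing time (a new reading comes with each control period).
- viewer.get_image(name): name is "scene" or "top" or "wrist"; returns (picture, depth): 400x640x3 uint8, red, green, blue; 400x640 float32, mm along the optical axis (not along the pixel's ray), 0 where there is no reading.
- viewer.get_calibration(name): a dict with "fx", "fy", "cx", "cy" (pixels), "rvec" (rotation vector, rad) and "tvec" (3), from world to camera coordinates, as OpenCV has them. Camera axes: x right, y down, z forward; pixel columns grow to the right and rows downward; lengths in mm; the calibration is good to about 2 mm. The wrist camera is an equidistant fisheye: a pixel r from the principal point sees the ray r / f radians off the axis. A picture is of the moment at which its call begins: read the wrist's pose just before it. get_calibration takes no time and is no camera call; for the wrist camera it gives the pose at the moment of the call.
- ctrl.close_job(): hands the job in, once; it reports no verdict.
Trained networks look in the newest picture that a camera, given by its name, has taken for a name from the list of things; names that differ only in an ending like _2 or _b are one class to them, and where a whole thing is asked for, a point or a joint stands for the part that bears it (a point fixed in the world has none). Each returns a list of dicts, best first, with "score" (0 to 1); they miss things now and then, are a little off and sometimes report something else, mostly with a low value. They report only what shows in the picture. A call takes as long as a camera call.
- masks_of(camera, thing): "pixels" (400x640 bool, what is visible of it) and "location" ([column, row] in pixels, amid what is visible of it).
The state is a dict: "t": time; "qpos": joint angles; "qvel": joint speeds; "joint_torque": joint torques, N m; "ee_pos": TCP position; "orientation": TCP orientation; "ft_force": force on the tool from outside, world axes, zero at the start; "moment": the same for the moment, N m; "width": finger opening in mm.
Only numpy, scipy, OpenCV 4.12 (cv2) and the standard library are available. Lean on these libraries where they do the work, as an engineer would, in place of code of your own. Each camera call takes 0.05 s, during which the arm holds its last target. There are 200 camera calls.

## Working session

There is one attempt and no reset: what is moved stays moved. The work goes in short steps, Python scripts to look and compute and a shell command to move; the robot and the scene stay as the last step left them, time stands still between calls to the robot, and variables do not carry over. Pictures are saved under pics/ and viewed, about 8 in all and at most 12, crops included, and the job is handed in when it is done.

```bash
mkdir -p pics; cat > h.py <<'E'
import numpy as np, cv2
from workcell import get_obs, viewer, ctrl, masks_of
from scipy.spatial.transform import Rotation as R
def pts(cam, mask, D):
    c=viewer.get_calibration(cam); v,u=np.nonzero(mask&(D>0)); z=D[v,u]
    x=(u-c['cx'])/c['fx'];y=(v-c['cy'])/c['fy']
    P=np.c_[x*z,y*z,z]
    return (P-np.array(c['tvec']).ravel())@R.from_rotvec(np.array(c['rvec']).ravel()).as_matrix()
def save(n,I): cv2.imwrite('pics/'+n,cv2.cvtColor(I,cv2.COLOR_RGB2BGR))
E
python3 - <<'E'
from h import *
o=get_obs();print({k:np.round(v,3) for k,v in o.items()})
print(np.round(R.from_rotvec(o['orientation']).as_matrix(),3))
for cam in ['top','scene']:
    I,D=viewer.get_image(cam);save(cam+'0.png',I)
    for t in ['blank','pod_near_top','pod_far_top','stop_face','jig','collet_nut','hex_key','tape_measure']:
        for m in masks_of(cam,t)[:2]:
            P=pts(cam,m['pixels'],D)
            if len(P)<5: print(cam,t,m['score'],len(P));continue
            zt=np.percentile(P[:,2],90);Q=P[abs(P[:,2]-zt)<6]
            r=cv2.minAreaRect(Q[:,:2].astype(np.float32))
            print(cam,t,round(m['score'],2),np.round(m['location']),len(P),'z90',round(zt,1),'rect',np.round(r[0],1),np.round(r[1],1),round(r[2],1))
E
```

```text
{'t': np.float64(0.0), 'qpos': array([-1.26 ,  0.424,  1.631, -0.   ,  1.089, -0.019]), 'qvel': array([ 0.   ,  0.001,  0.001, -0.001,  0.001,  0.   ]), 'joint_torque': array([ 0.0000e+00, -5.4463e+01, -2.7366e+01,  6.4000e-02,  2.3000e-02,
       -0.0000e+00]), 'ee_pos': array([ 202.255, -590.783,  221.904]), 'orientation': array([-2.555e+00,  1.826e+00,  2.000e-03]), 'ft_force': array([-1.12 ,  0.383, -0.123]), 'moment': array([-0.018,  0.005, -0.017]), 'width': np.float64(87.773)}
[[ 0.324 -0.946 -0.   ]
 [-0.946 -0.324  0.001]
 [-0.002 -0.    -1.   ]]
top blank 0.73 [402. 208.] 1011 z90 21.4 rect [ 565.3 -175.7] [120.1  38.1] 73.6
top pod_near_top 0.64 [321. 224.] 3038 z90 30.7 rect [553.8  25.8] [123.6 209.1] 87.9
top pod_far_top 0.96 [323. 223.] 3149 z90 30.7 rect [553.8  25.7] [123.7 209.1] 87.8
top stop_face 0.59 [320. 219.] 3123 z90 30.7 rect [553.8  25.8] [123.8 209.1] 87.8
top jig 0.83 [324. 223.] 2909 z90 30.8 rect [553.9  25.1] [121.7 209. ] 87.6
top jig 0.37 [361. 122.] 732 z90 65.5 rect [763.  -86.1] [34.1 45.6] 17.0
top collet_nut 0.57 [286. 259.] 311 z90 22.3 rect [4
[... 403 characters left out ...]
9.3 rect [550.6  24.8] [125.8 208.8] 88.0
scene pod_far_top 0.9 [324. 230.] 3417 z90 29.3 rect [550.6  24.8] [125.8 208.8] 88.0
scene stop_face 0.88 [324. 230.] 3510 z90 29.3 rect [550.6  24.8] [125.8 208.8] 88.0
scene jig 0.58 [322. 228.] 3406 z90 29.4 rect [550.   25.7] [124.1 207.6] 88.1
scene jig 0.34 [379. 330.] 361 z90 7.9 rect [394.  168.5] [109.5  29.6] 57.1
scene collet_nut 0.89 [358. 271.] 487 z90 20.6 rect [460.   78.3] [41.3 44.1] 23.7
scene hex_key 0.83 [376. 329.] 282 z90 8.1 rect [392.8 168.3] [105.3  28.3] 57.5
scene hex_key 0.58 [324. 228.] 3605 z90 29.3 rect [550.8  25.1] [125.2 208.8] 87.7
scene tape_measure 0.57 [269. 167.] 768 z90 62.8 rect [760.4 -86.3] [33.7 48.5] 13.1
```

```bash
python3 - <<'E'
from h import *
from scipy.optimize import least_squares
def tri(P): return 0
for cam in ['top','scene']:
    I,D=viewer.get_image(cam)
    a=pts(cam,np.ones(D.shape,bool),D)
    Q=a[(abs(a[:,0]-550)<135)&(abs(a[:,1]-25)<90)&(a[:,2]>24)&(a[:,2]<34)]
    # fit yaw & origin: project into jig frame, occupancy of pod/bar rectangles
    g=np.array([[x,y] for x in np.arange(-106,107,2.) for y in np.arange(-30,31,2.)])
    best=None
    H=np.zeros((400,400),np.float32)
    for p in Q: H[int((p[1]-25)+200),int((p[0]-550)+200)]=1
    H=cv2.dilate(H,np.ones((3,3)))
    def s(cx,cy,th):
        c,sn=np.cos(th),np.sin(th)
        def ind(x,y):
            u=(cx+c*x-sn*y-550+200).astype(int);v=(cy+sn*x+c*y-25+200).astype(int);return H[v,u]
        X,Y=np.meshgrid(np.arange(-120,121,2),np.arange(-44,106,2))
        pod=(abs(X)>=22)&(abs(X)<=107)&(abs(Y)<=31);bar=(abs(X)<=55)&(Y>=73)&(Y<=95)
        return (ind(X,Y)*np.where(pod|bar,1,-1)).sum()
    best=max((s(cx,cy,t),cx,cy,t) for cx in range(536,566,2) for cy in range(-20,12,2) for t in np.arange(-.12,.121,.02))
    _,x0,y0,t0=best
    sc=[(s(cx,cy,t),cx,cy,t) for cx in np.arange(x0-3,x0+3.1,.5) for cy in np.arange(y0-3,y0+3.1,.5) for t in np.arange(t0-.03,t0+.031,.005)]
    m=max(sc)[0];b=np.array([q for q in sc if q[0]>=m-8]);print(cam,np.round(b.mean(0),3),np.round(b.std(0),3))
    if cam=='top': 
        save('topc.png',cv2.resize(I[90:330,200:520],(800,600)))
E
```

```text
top [ 2.845071e+03  5.517140e+02 -7.607000e+00 -4.200000e-02] [2.154 0.311 0.386 0.009]
scene [ 2.63975e+03  5.50000e+02 -7.87500e+00 -3.20000e-02] [1.92  0.866 0.217 0.003]
```

View pics/topc.png

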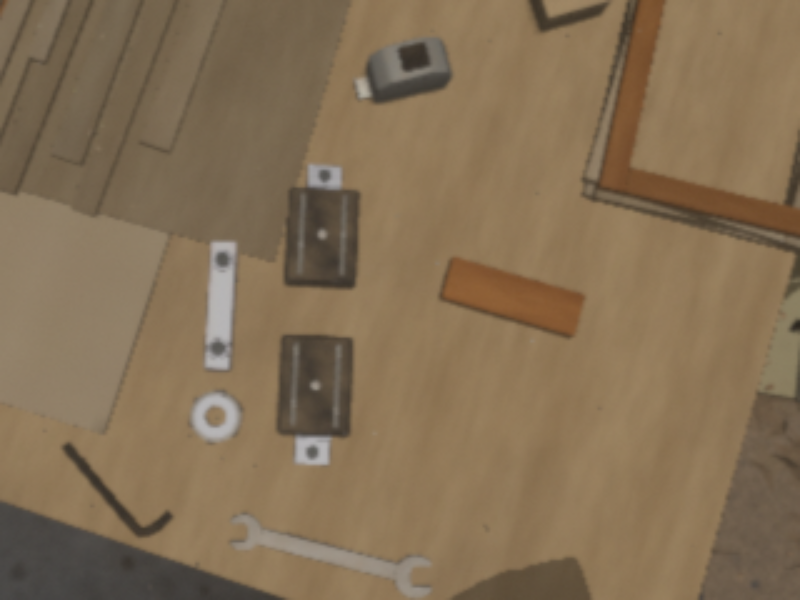

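View pics/scene0.png

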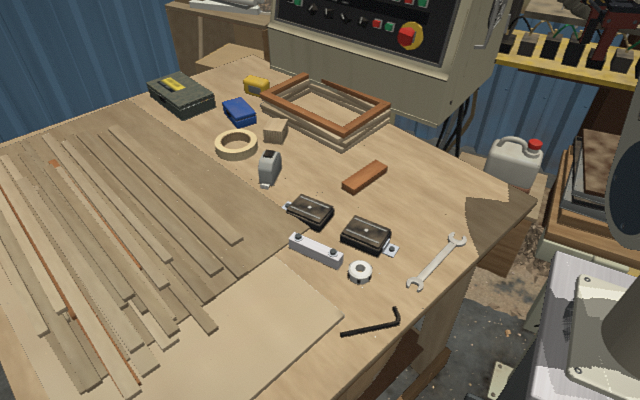

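The top crop shows the jig with the stop bar at (222,305) and the pods at (322,238) and (315,385). The blank is at (512,297), tilted, and offset to the far side. The frame corner is at (590,190), and the scene view agrees with all of this. Next I'll check the frame height and compute the first move.

```bash
cat >> h.py <<'E'
TH=-0.036;O=np.array([551.,-7.7])
def j2w(x,y): c,s=np.cos(TH),np.sin(TH); return O+[c*x-s*y,s*x+c*y]
def w2j(p): c,s=np.cos(TH),np.sin(TH); d=np.asarray(p)-O; return np.array([c*d[0]+s*d[1],-s*d[0]+c*d[1]])
def go(x,y,z):
    o=get_obs();M=R.from_rotvec(o['orientation']).as_matrix();w=np.r_[j2w(x,y),z]
    print('tcp jig',np.round(w2j(o['ee_pos'][:2]),1),'z',round(o['ee_pos'][2],1),'F',np.round(o['ft_force'],1),'t',o['t'])
    print('tool shift mm',np.round(M.T@(w-o['ee_pos']),1),'toolx angle rel jig deg',np.round(np.degrees(np.arctan2(M[1,0],M[0,0])-TH),2))
E
python3 - <<'E'
from h import *
for cam in ['top','scene']:
    I,D=viewer.get_image(cam); a=pts(cam,np.ones(D.shape,bool),D)
    Q=a[(a[:,0]>600)&(a[:,0]<720)&(a[:,1]>-350)&(a[:,1]<-130)&(a[:,2]>12)]
    print(cam,len(Q),Q.min(0),Q.max(0))
    Q=a[(a[:,0]>450)&(a[:,0]<640)&(a[:,1]>-500)&(a[:,1]<-245)&(a[:,2]>12)]
    print(cam,len(Q))
go(75,-166,150)
E
```

```text
top 1257 [ 627.0574633  -349.75622971   12.28556743] [ 719.98681293 -234.54490431   67.00400047]
top 12711
scene 1112 [ 624.08844444 -349.88530333   12.06128342] [ 719.90881247 -234.60877315   64.32546699]
scene 9923
tcp jig [-327.4 -595.7] z 222.7 F [-0.4 -0.7 -0.1] t 1.1
tool shift mm [-257.4 -529.5   72.7] toolx angle rel jig deg -69.04
```

```bash
python3 - <<'E'
from h import *
I,D=viewer.get_image('scene'); a=pts('scene',np.ones(D.shape,bool),D)
Q=a[(a[:,0]>450)&(a[:,0]<640)&(a[:,1]>-500)&(a[:,1]<-245)]
print(len(Q),np.percentile(Q[:,2],[1,10,25,50,75,90,99]))
Q=Q[(Q[:,2]>12)&(Q[:,2]<250)]
print(len(Q),np.percentile(Q,[0,1,10,50,90,99,100],axis=0).round())
E
python3 -m inch '[{"tx":-2.34,"ty":-4.82},{"tx":-2.34,"ty":-4.82},{"tx":-2.34,"ty":-4.82},{"tx":-2.34,"ty":-4.82},{"tx":-2.34,"ty":-4.82},{"tx":-2.34,"ty":-4.82},{"tx":-2.34,"ty":-4.82},{"tx":-2.34,"ty":-4.82},{"tx":-2.34,"ty":-4.82},{"tx":-2.34,"ty":-4.82},{"tx":-2.34,"ty":-4.82}]'
```

```text
12722 [-1.83126422e+00 -5.53063634e-03  4.12331246e+01  1.45423450e+02
  2.39040397e+02  2.85781900e+02  3.18042860e+02]
7178 [[ 456. -500.   12.]
 [ 458. -493.   18.]
 [ 467. -454.   50.]
 [ 544. -433.  146.]
 [ 626. -414.  231.]
 [ 639. -312.  248.]
 [ 640. -281.  250.]]$[0]: bad value
```

```bash
python3 - <<'E'
from h import *
for cam in ['top','scene']:
  I,D=viewer.get_image(cam); a=pts(cam,np.ones(D.shape,bool),D)
  Q=a[(a[:,0]>250)&(a[:,0]<900)&(a[:,1]>-560)&(a[:,1]<-250)&(a[:,2]>75)]
  for x in range(250,900,50):
    q=Q[(Q[:,0]>x)&(Q[:,0]<x+50)]
    if len(q): print(cam,x,len(q),'ymax',np.percentile(q[:,1],98).round(),'z',q[:,2].min().round(),q[:,2].max().round())
print(get_obs()['t'])
E
python3 -m inch '[{"tx":-5.0,"ty":-1.7,"tz":0,"ax":0,"ay":0,"az":0,"jaw":0.68},{"tx":-5.0,"ty":-1.7,"tz":0,"ax":0,"ay":0,"az":0,"jaw":0.68}]'
```

```text
top 400 238 ymax -525.0 z 136.0 258.0
top 450 3052 ymax -413.0 z 75.0 358.0
top 500 3150 ymax -417.0 z 75.0 354.0
top 550 3123 ymax -419.0 z 75.0 354.0
top 600 2787 ymax -429.0 z 75.0 355.0
top 650 2668 ymax -441.0 z 75.0 342.0
top 700 2573 ymax -449.0 z 75.0 338.0
top 750 2519 ymax -457.0 z 75.0 333.0
top 800 2349 ymax -465.0 z 75.0 331.0
top 850 2095 ymax -473.0 z 75.0 326.0
scene 400 737 ymax -511.0 z 76.0 319.0
scene 450 3052 ymax -414.0 z 75.0 328.0
scene 500 2229 ymax -418.0 z 75.0 324.0
scene 550 2084 ymax -419.0 z 75.0 317.0
scene 600 1716 ymax -433.0 z 75.0 311.0
scene 650 1589 ymax -442.0 z 75.0 297.0
scene 700 1436 ymax -450.0 z 75.0 290.0
scene 750 1273 ymax -458.0 z 75.0 280.0
scene 800 1139 ymax -465.0 z 75.0 272.0
scene 850 1029 ymax -474.0 z 75.0 261.0
1.25
t: 1.5
ee_pos: [202.1, -484.5, 222.3]
orientation: [-2.555, 1.827, 0.0]
ft_force: [-0.2, 0.3, 0.1]
width: 71.2
```

```bash

python3 -m inch '[{"tx":-5.0,"ty":-1.7,"tz":0,"ax":0,"ay":0,"az":0,"jaw":0.68},{"tx":-1.06,"ty":-4.78,"tz":0,"ax":0,"ay":0,"az":0,"jaw":0.68},{"tx":-1.06,"ty":-4.78,"tz":0,"ax":0,"ay":0,"az":0,"jaw":0.68},{"tx":-1.06,"ty":-4.78,"tz":0,"ax":0,"ay":0,"az":0,"jaw":0.68},{"tx":-1.06,"ty":-4.78,"tz":0,"ax":0,"ay":0,"az":0,"jaw":0.68},{"tx":-1.06,"ty":-4.78,"tz":0,"ax":0,"ay":0,"az":0,"jaw":0.68},{"tx":-1.06,"ty":-4.78,"tz":0,"ax":0,"ay":0,"az":0,"jaw":0.68},{"tx":-1.06,"ty":-4.78,"tz":0,"ax":0,"ay":0,"az":0,"jaw":0.68},{"tx":-1.06,"ty":-4.78,"tz":0,"ax":0,"ay":0,"az":0,"jaw":0.68},{"tx":-1.06,"ty":-4.78,"tz":0,"ax":0,"ay":0,"az":0,"jaw":0.68},{"tx":-1.06,"ty":-4.78,"tz":0,"ax":0,"ay":0,"az":0,"jaw":0.68}]'
python3 -m inch '[{"tx":0,"ty":0,"tz":0,"ax":0,"ay":0,"az":10.5,"jaw":0.68},{"tx":0,"ty":0,"tz":0,"ax":0,"ay":0,"az":10.4,"jaw":0.68},{"tx":0,"ty":0,"tz":0,"ax":0,"ay":0,"az":0,"jaw":0.68}]'
python3 -c "
from h import *
go(75,-166,100)
I,D=viewer.get_image('wrist');save('w1.png',I)"
```

```text
t: 2.88
ee_pos: [621.4, -176.8, 222.7]
orientation: [2.556, -1.826, 0.0]
ft_force: [0.7, -0.4, 0.2]
width: 59.6
t: 3.25
ee_pos: [620.1, -177.6, 222.6]
orientation: [2.184, -2.258, -0.0]
ft_force: [0.4, -0.4, -0.5]
width: 59.7
tcp jig [  75.1 -167.3] z 222.6 F [ 0.4 -0.4 -0.5] t 3.25
tool shift mm [-1.300e+00  1.000e-01  1.226e+02] toolx angle rel jig deg -89.83
```

View pics/w1.png

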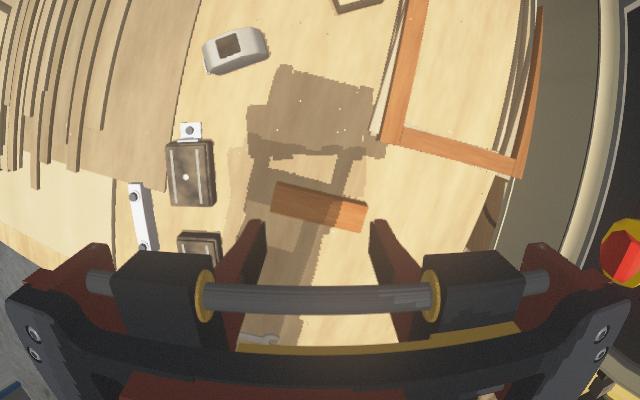

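The wrist view shows the fingertips at (260,225) and (378,225), spread along the jig's y. The blank's far side is ahead at (320,205), and the frame corner at (390,140). Next I descend beside the blank.

```bash

python3 -m inch '[{"tx":0,"ty":0,"tz":5,"ax":0,"ay":0,"az":0,"jaw":0.68},{"tx":0,"ty":0,"tz":5,"ax":0,"ay":0,"az":0,"jaw":0.68},{"tx":0,"ty":0,"tz":5,"ax":0,"ay":0,"az":0,"jaw":0.68},{"tx":0,"ty":0,"tz":4,"ax":0,"ay":0,"az":0,"jaw":0.68},{"tx":0,"ty":0,"tz":2.4,"ax":0,"ay":0,"az":0,"jaw":0.68},{"tx":0,"ty":0,"tz":0,"ax":0,"ay":0,"az":0,"jaw":0.68},{"tx":0,"ty":0,"tz":0,"ax":0,"ay":0,"az":0,"jaw":0.68}]'
python3 -c "
from h import *
go(30,-166,8)"
```

```text
t: 4.18
ee_pos: [620.7, -178.2, 9.7]
orientation: [-2.183, 2.258, -0.002]
ft_force: [0.2, -0.4, -0.5]
width: 59.9
tcp jig [  75.8 -167.8] z 9.7 F [ 0.2 -0.4 -0.5] t 4.175
tool shift mm [-1.9 45.8  1.7] toolx angle rel jig deg -89.87
```

```bash

python3 -m inch '[{"tx":0,"ty":0.8,"tz":0,"ax":0,"ay":0,"az":0,"jaw":0.68},{"tx":0,"ty":0.4,"tz":0,"ax":0,"ay":0,"az":0,"jaw":0.68},{"tx":0,"ty":0.4,"tz":0,"ax":0,"ay":0,"az":0,"jaw":0.68},{"tx":0,"ty":0.4,"tz":0,"ax":0,"ay":0,"az":0,"jaw":0.68},{"tx":0,"ty":0.4,"tz":0,"ax":0,"ay":0,"az":0,"jaw":0.68},{"tx":0,"ty":0.4,"tz":0,"ax":0,"ay":0,"az":0,"jaw":0.68},{"tx":0,"ty":0.4,"tz":0,"ax":0,"ay":0,"az":0,"jaw":0.68},{"tx":0,"ty":0.4,"tz":0,"ax":0,"ay":0,"az":0,"jaw":0.68},{"tx":0,"ty":0.4,"tz":0,"ax":0,"ay":0,"az":0,"jaw":0.68},{"tx":0,"ty":0.4,"tz":0,"ax":0,"ay":0,"az":0,"jaw":0.68},{"tx":0,"ty":0,"tz":0,"ax":0,"ay":0,"az":0,"jaw":0.68}]'
cat >> h.py <<'E'
def look(name):
  for cam in ['top','scene']:
    I,D=viewer.get_image(cam)
    m=masks_of(cam,'blank')
    if cam=='top': save(name,cv2.resize(I[90:330,200:520],(800,600)))
    for q in m[:1]:
        P=pts(cam,q['pixels'],D);Q=P[(P[:,2]>13)&(P[:,2]<26)]
        r=cv2.minAreaRect(Q[:,:2].astype(np.float32)); a=r[2] if r[1][0]>r[1][1] else r[2]+90
        print(cam,round(q['score'],2),len(Q),'centre jig',np.round(w2j(r[0]),1),np.round(r[1],1),'rel yaw deg',round((a-90-np.degrees(TH)+90)%180-90,1))
E
python3 -c "
from h import *
go(30,-166,8);look('t2.png')"
```

```text
t: 5.55
ee_pos: [575.6, -176.2, 8.6]
orientation: [2.182, -2.26, -0.001]
ft_force: [0.0, 0.3, 0.4]
width: 59.7
tcp jig [  30.6 -167.5] z 8.6 F [0.  0.3 0.4] t 5.55
tool shift mm [-1.5  0.6  0.6] toolx angle rel jig deg -89.94
top 0.62 486 centre jig [20.8 31.1] [126.1 201. ] rel yaw deg 88.6
scene 0.67 614 centre jig [  -1.  -172.6] [122.9  41.1] rel yaw deg 0.2
```

View pics/t2.png

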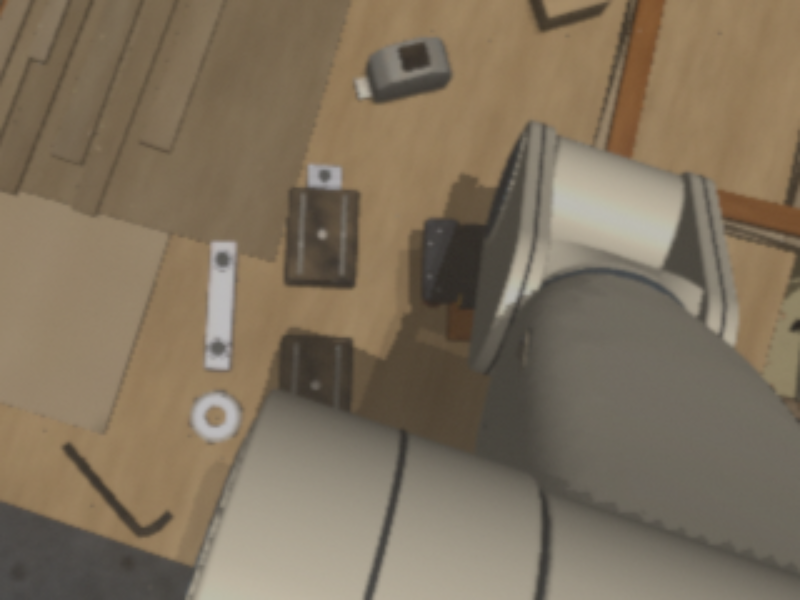

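The top view is mostly blocked by the arm: the blank's lower edge shows at (460,322). The scene camera puts the blank centred and parallel to the gap. I'll back off, rise, and go round to the trailing end.

```bash

python3 -m inch '[{"tx":0,"ty":-1.0,"tz":0,"ax":0,"ay":0,"az":0,"jaw":0.68},{"tx":0,"ty":-1.5,"tz":0,"ax":0,"ay":0,"az":0,"jaw":0.68},{"tx":0,"ty":0,"tz":5,"ax":0,"ay":0,"az":0,"jaw":0.68},{"tx":0,"ty":0,"tz":-5,"ax":0,"ay":0,"az":0,"jaw":0.68}]' >/dev/null & echo; kill %1 2>/dev/null; wait; python3 -c "
from h import *
go(50,-167,100)"
```

```text
tcp jig [  31.2 -167.5] z 8.7 F [0.1 0.2 0. ] t 5.75
tool shift mm [ -0.5 -18.8 -91.3] toolx angle rel jig deg -89.94
```

That call had a sign slip in it: a downward row. I killed it straight away and the state shows nothing moved. Here it is again with the sign right.

```bash

python3 -m inch '[{"tx":0,"ty":-1.0,"tz":0,"ax":0,"ay":0,"az":0,"jaw":0.68},{"tx":0,"ty":-1.5,"tz":0,"ax":0,"ay":0,"az":0,"jaw":0.68},{"tx":0,"ty":0,"tz":-5,"ax":0,"ay":0,"az":0,"jaw":0.68},{"tx":0,"ty":0,"tz":-5,"ax":0,"ay":0,"az":0,"jaw":0.68},{"tx":4.8,"ty":2.7,"tz":0,"ax":0,"ay":0,"az":0,"jaw":0.09},{"tx":4.8,"ty":2.7,"tz":0,"ax":0,"ay":0,"az":0,"jaw":0.09}]'
python3 -m inch '[{"tx":0,"ty":0,"tz":0,"ax":0,"ay":0,"az":-10,"jaw":0.09},{"tx":0,"ty":0,"tz":0,"ax":0,"ay":0,"az":-10,"jaw":0.09},{"tx":0,"ty":0,"tz":0,"ax":0,"ay":0,"az":-10,"jaw":0.09},{"tx":0,"ty":0,"tz":0,"ax":0,"ay":0,"az":-10,"jaw":0.09},{"tx":0,"ty":0,"tz":0,"ax":0,"ay":0,"az":-10,"jaw":0.09},{"tx":0,"ty":0,"tz":0,"ax":0,"ay":0,"az":-10,"jaw":0.09},{"tx":0,"ty":0,"tz":0,"ax":0,"ay":0,"az":-10,"jaw":0.09},{"tx":0,"ty":0,"tz":0,"ax":0,"ay":0,"az":-10,"jaw":0.09},{"tx":0,"ty":0,"tz":0,"ax":0,"ay":0,"az":-10,"jaw":0.09},{"tx":0,"ty":0,"tz":0,"ax":0,"ay":0,"az":0,"jaw":0.09}]'
python3 -c "
from h import *
go(0,-262,8);look('t3.png')
I,D=viewer.get_image('scene');save('s3.png',cv2.resize(I[130:280,260:460],(800,600),interpolation=cv2.INTER_CUBIC))"
```

```text
t: 6.5
ee_pos: [545.1, -272.2, 110.0]
orientation: [-2.184, 2.257, -0.005]
ft_force: [0.7, -0.6, 0.2]
width: 43.2
t: 7.75
ee_pos: [544.7, -271.4, 108.8]
orientation: [3.141, -0.057, 0.001]
ft_force: [0.3, -1.1, -0.1]
width: 7.8
tcp jig [   3.2 -263.7] z 108.8 F [ 0.3 -1.1 -0.1] t 7.75
tool shift mm [ -3.3  -1.8 100.8] toolx angle rel jig deg -0.02
top 0.82 971 centre jig [   0.7 -172. ] [120.3  38.2] rel yaw deg -0.1
scene 0.83 597 centre jig [  -2.3 -171.8] [120.2  38.4] rel yaw deg -0.1
```

View pics/s3.png

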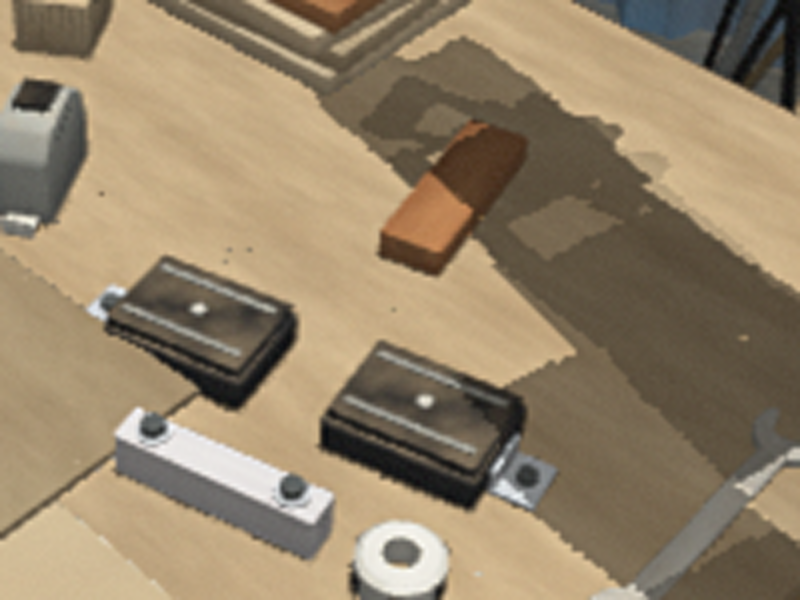

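View pics/t3.png

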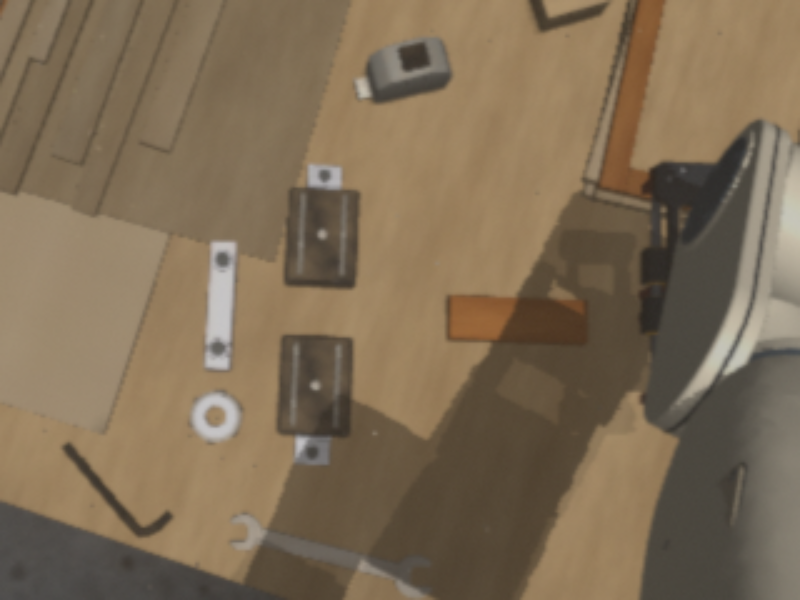

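In both views the blank lies in line with the gap to within a few mm: it's at (517,320) in the top view, with the gap centre at (318,311). The slots need ±3 mm, so I'll refine the jig's yaw from the image edges of pods and blank at subpixel level.

```bash
python3 - <<'E'
from h import *
def proj(cam,Pw):
    c=viewer.get_calibration(cam);K=np.array([[c['fx'],0,c['cx']],[0,c['fy'],c['cy']],[0,0,1]])
    return cv2.projectPoints(np.float64(Pw),np.float64(c['rvec']),np.float64(c['tvec']),K,None)[0][:,0]
for cam in ['top','scene']:
    I,D=viewer.get_image(cam);a=pts(cam,np.ones(D.shape,bool),D)
    J=np.c_[np.array([w2j(p) for p in a[:,:2]]),a[:,2]]
    C=[]
    for nm,sx in(('near',-64.5),('far',64.5)):
        Q=J[(abs(J[:,0]-sx)<46)&(abs(J[:,1])<36)&(J[:,2]>25)&(J[:,2]<34)]
        r=cv2.minAreaRect(Q[:,:2].astype(np.float32));C.append(r[0]);print(cam,nm,np.round(r[0],1),np.round(r[1],1),round(r[2],2))
    Q=J[(abs(J[:,0])<60)&(abs(J[:,1]-84)<16)&(J[:,2]>23)&(J[:,2]<31)]
    r=cv2.minAreaRect(Q[:,:2].astype(np.float32));print(cam,'bar',np.round(r[0],1),np.round(r[1],1),round(r[2],2))
    d=np.subtract(C[1],C[0]);print('yaw corr deg',np.degrees(np.arctan2(d[1],d[0])).round(2),'mid',np.mean(C,0).round(2))
E
```

```text
top near [-63.2   1.4] [80.3 59. ] 2.02
top far [65.3  0.2] [58.1 81.3] 89.83
top bar [ 2.2 84.3] [ 22.2 109.1] 89.8
yaw corr deg -0.55 mid [1.05 0.8 ]
scene near [-66.   -0.2] [60.6 79.8] 89.34
scene far [62.6 -0.9] [81.3 60.5] 1.91
scene bar [-0.6 83.3] [ 24.7 109.7] 89.77
yaw corr deg -0.29 mid [-1.72 -0.55]
```

```bash
sed -i 's/^TH=.*/TH=-0.042;O=np.array([550.7,-7.6])/' h.py
python3 -c "
from h import *
go(0.7,-264,8)"
python3 -m inch '[{"tx":-0.2,"ty":0,"tz":4,"ax":0,"ay":0,"az":0.35,"jaw":0.09},{"tx":0,"ty":0,"tz":4,"ax":0,"ay":0,"az":0,"jaw":0.09},{"tx":0,"ty":0,"tz":2,"ax":0,"ay":0,"az":0,"jaw":0.09},{"tx":0,"ty":0,"tz":0,"ax":0,"ay":0,"az":0,"jaw":0.09},{"tx":0,"ty":0,"tz":0,"ax":0,"ay":0,"az":0,"jaw":0.09}]'
python3 -c "
from h import *
go(0.7,-120,8);look('t4.png')"
```

```text
tcp jig [   4.1 -263.6] z 108.7 F [-0.8  0.6  0.2] t 8.1
tool shift mm [ -3.4   0.4 100.7] toolx angle rel jig deg 0.34
t: 8.72
ee_pos: [542.6, -271.6, 9.8]
orientation: [3.14, -0.065, 0.002]
ft_force: [-0.0, 0.4, -0.4]
width: 7.8
tcp jig [   3.  -264.1] z 9.8 F [-0.   0.4 -0.4] t 8.725
tool shift mm [  -2.2 -144.1    1.7] toolx angle rel jig deg 0.04
top 0.65 982 centre jig [   2.1 -172.1] [120.3  38.5] rel yaw deg 0.2
scene 0.76 593 centre jig [  -0.9 -171.4] [119.6  38.9] rel yaw deg 0.7
```

```bash

python3 -m inch '[{"tx":-0.2,"ty":-1.2,"tz":0.1,"ax":0,"ay":0,"az":0,"jaw":0.09},{"tx":0,"ty":-0.4,"tz":0,"ax":0,"ay":0,"az":0,"jaw":0.09},{"tx":0,"ty":-0.5,"tz":0,"ax":0,"ay":0,"az":0,"jaw":0.09},{"tx":0,"ty":-0.8,"tz":0,"ax":0,"ay":0,"az":0,"jaw":0.09},{"tx":0,"ty":-0.8,"tz":0,"ax":0,"ay":0,"az":0,"jaw":0.09},{"tx":0,"ty":-0.8,"tz":0,"ax":0,"ay":0,"az":0,"jaw":0.09},{"tx":0,"ty":-0.8,"tz":0,"ax":0,"ay":0,"az":0,"jaw":0.09},{"tx":0,"ty":-0.8,"tz":0,"ax":0,"ay":0,"az":0,"jaw":0.09},{"tx":0,"ty":-0.8,"tz":0,"ax":0,"ay":0,"az":0,"jaw":0.09},{"tx":0,"ty":-0.8,"tz":0,"ax":0,"ay":0,"az":0,"jaw":0.09},{"tx":0,"ty":-0.8,"tz":0,"ax":0,"ay":0,"az":0,"jaw":0.09},{"tx":0,"ty":-0.8,"tz":0,"ax":0,"ay":0,"az":0,"jaw":0.09}]'
python3 -c "
from h import *
go(0.7,-120,8);look('t5.png')
I,D=viewer.get_image('scene');save('s5.png',cv2.resize(I[150:270,270:430],(800,600),interpolation=cv2.INTER_CUBIC))"
```

```text
t: 10.42
ee_pos: [543.6, -177.6, 7.7]
orientation: [3.141, -0.065, 0.0]
ft_force: [-0.5, -0.4, 0.7]
width: 7.8
tcp jig [   0.  -170.1] z 7.7 F [-0.5 -0.4  0.7] t 10.425
tool shift mm [  0.7 -50.1  -0.3] toolx angle rel jig deg 0.05
top 0.82 836 centre jig [  2.7 -88.8] [103.5  38.3] rel yaw deg -0.2
scene 0.86 696 centre jig [ -0.8 -97.6] [123.3  38.7] rel yaw deg -0.1
```

View pics/t5.png

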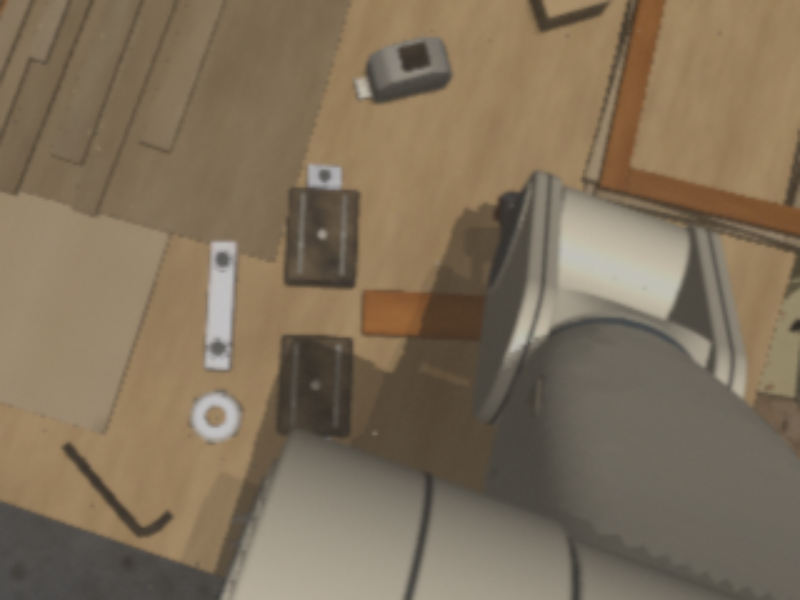

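The top view shows the leading end at x=362, spanning rows 290–337. The pod edges are at 287 and 340, so it's centred at the mouth of the gap. Next I feed it in.

```bash

python3 -m inch '[{"tx":-0.03,"ty":-0.4,"tz":0,"ax":0,"ay":0,"az":0,"jaw":0.09},{"tx":-0.03,"ty":-0.5,"tz":0,"ax":0,"ay":0,"az":0,"jaw":0.09},{"tx":0,"ty":-0.5,"tz":0,"ax":0,"ay":0,"az":0,"jaw":0.09},{"tx":0,"ty":-0.6,"tz":0,"ax":0,"ay":0,"az":0,"jaw":0.09},{"tx":0,"ty":-0.6,"tz":0,"ax":0,"ay":0,"az":0,"jaw":0.09},{"tx":0,"ty":-0.6,"tz":0,"ax":0,"ay":0,"az":0,"jaw":0.09},{"tx":0,"ty":-0.6,"tz":0,"ax":0,"ay":0,"az":0,"jaw":0.09},{"tx":0,"ty":-0.6,"tz":0,"ax":0,"ay":0,"az":0,"jaw":0.09},{"tx":0,"ty":-0.6,"tz":0,"ax":0,"ay":0,"az":0,"jaw":0.09},{"tx":0,"ty":-0.6,"tz":0,"ax":0,"ay":0,"az":0,"jaw":0.09},{"tx":0,"ty":-0.6,"tz":0,"ax":0,"ay":0,"az":0,"jaw":0.09},{"tx":0,"ty":-0.6,"tz":0,"ax":0,"ay":0,"az":0,"jaw":0.09}]'
python3 -c "
from h import *
go(0,-60,8);look('t6.png')"
```

```text
t: 12.18
ee_pos: [545.7, -109.7, 7.7]
orientation: [3.141, -0.065, 0.0]
ft_force: [-0.5, -0.4, 1.0]
width: 8.2
tcp jig [  -0.7 -102.2] z 7.7 F [-0.5 -0.4  1. ] t 12.175
tool shift mm [  0.7 -42.2  -0.3] toolx angle rel jig deg 0.05
top 0.73 677 centre jig [  1.9 -11.8] [84.1 37.9] rel yaw deg 0.5
scene 0.65 805 centre jig [ -3.5 -29.3] [121.3  43.5] rel yaw deg -0.5
```

```bash

python3 -m inch '[{"tx":0,"ty":-0.4,"tz":0,"ax":0,"ay":0,"az":0,"jaw":0.09},{"tx":0,"ty":-0.5,"tz":0,"ax":0,"ay":0,"az":0,"jaw":0.09},{"tx":0,"ty":-0.5,"tz":0,"ax":0,"ay":0,"az":0,"jaw":0.09},{"tx":0,"ty":-0.5,"tz":0,"ax":0,"ay":0,"az":0,"jaw":0.09},{"tx":0,"ty":-0.5,"tz":0,"ax":0,"ay":0,"az":0,"jaw":0.09},{"tx":0,"ty":-0.5,"tz":0,"ax":0,"ay":0,"az":0,"jaw":0.09},{"tx":0,"ty":-0.4,"tz":0,"ax":0,"ay":0,"az":0,"jaw":0.09},{"tx":0,"ty":-0.2,"tz":0,"ax":0,"ay":0,"az":0,"jaw":0.09},{"tx":0,"ty":-0.2,"tz":0,"ax":0,"ay":0,"az":0,"jaw":0.09},{"tx":0,"ty":0,"tz":0,"ax":0,"ay":0,"az":0,"jaw":0.09}]'
python3 -m inch '[{"tx":0,"ty":-0.1,"tz":0,"ax":0,"ay":0,"az":0,"jaw":0.09},{"tx":0,"ty":-0.1,"tz":0,"ax":0,"ay":0,"az":0,"jaw":0.09}]'
python3 -c "
from h import *
go(0,-60,8);look('t7.png')
I,D=viewer.get_image('scene');save('s7.png',cv2.resize(I[180:280,270:430],(800,500),interpolation=cv2.INTER_CUBIC))"
```

```text
t: 13.62
ee_pos: [547.2, -73.1, 7.7]
orientation: [-3.141, 0.064, 0.0]
ft_force: [-0.1, -0.1, -0.1]
width: 8.2
t: 13.88
ee_pos: [547.3, -71.2, 7.7]
orientation: [-3.141, 0.065, 0.0]
ft_force: [-1.2, -0.1, 0.1]
width: 7.9
tcp jig [ -0.8 -63.7] z 7.7 F [-1.2 -0.1  0.1] t 13.875
tool shift mm [ 0.8 -3.7 -0.3] toolx angle rel jig deg 0.04
top 0.9 595 centre jig [ 1.8 33. ] [72.6 38.4] rel yaw deg -0.5
scene 0.61 845 centre jig [-2.   8.6] [124.6  47.5] rel yaw deg -1.2
```

View pics/s7.png

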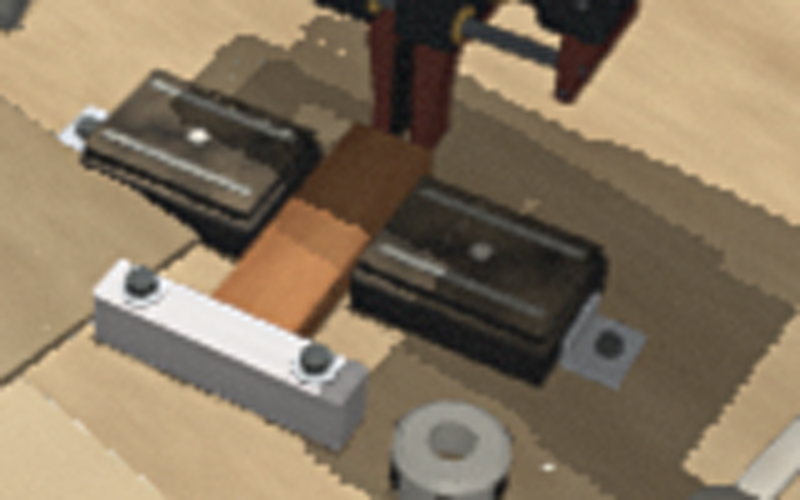

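The scene view shows the blank in the gap with its leading end just reaching the bar, around (260,315). There's no contact force yet, so I'll creep forward.

```bash

for i in 1 ; do python3 -m inch '[{"tx":0,"ty":-0.1,"tz":0,"ax":0,"ay":0,"az":0,"jaw":0.09},{"tx":0,"ty":-0.1,"tz":0,"ax":0,"ay":0,"az":0,"jaw":0.09}]' | grep -E "pos|force"
python3 -m inch '[{"tx":0,"ty":-0.1,"tz":0,"ax":0,"ay":0,"az":0,"jaw":0.09}]'| grep -E "pos|force"
python3 -m inch '[{"tx":0,"ty":-0.05,"tz":0,"ax":0,"ay":0,"az":0,"jaw":0.09}]'| grep -E "pos|force"; done
```

```text
ee_pos: [547.4, -69.1, 7.7]
ft_force: [-0.4, 0.3, 0.5]
ee_pos: [547.4, -68.1, 7.7]
ft_force: [-0.3, -0.7, -0.1]
ee_pos: [547.5, -67.6, 7.7]
ft_force: [1.1, -0.7, 0.2]
```

```bash

python3 -m inch '[{"tx":0,"ty":-0.1,"tz":0,"ax":0,"ay":0,"az":0,"jaw":0.09}]'| grep -E "pos|force"
python3 -m inch '[{"tx":0,"ty":-0.05,"tz":0,"ax":0,"ay":0,"az":0,"jaw":0.09}]'| grep -E "pos|force"
python3 -c "
from h import *
look('t8.png')
I,D=viewer.get_image('top')
a=pts('top',np.ones(D.shape,bool),D);J=np.c_[np.array([w2j(p) for p in a[:,:2]]),a[:,2]]
for x in (-12,-4,4,12):
  q=J[(abs(J[:,0]-x-1.5)<4)&(J[:,1]>35)&(J[:,1]<100)];q=q[np.argsort(q[:,1])];print(x,[(round(b),round(c)) for _,b,c in q][::2])
save('c8.png',cv2.resize(I[170:260,270:390],(800,600),interpolation=cv2.INTER_CUBIC))"
```

```text
ee_pos: [547.5, -67.0, 7.7]
ft_force: [-0.1, -7.9, 0.5]
ee_pos: [547.5, -67.0, 7.7]
ft_force: [-0.5, -9.7, -0.3]
top 0.61 581 centre jig [ 1.8 37.4] [71.9 38.3] rel yaw deg -0.8
scene 0.92 774 centre jig [0.4 8.3] [114.1  41.4] rel yaw deg -0.2
-12 [(35, 21), (36, 18), (38, 16), (38, 21), (40, 19), (40, 19), (42, 15), (42, 20), (44, 16), (44, 18), (46, 19), (46, 18), (48, 20), (48, 19), (50, 18), (50, 18), (52, 17), (53, 17), (54, 21), (55, 16), (57, 20), (57, 21), (59, 21), (59, 17), (61, 17), (61, 20), (63, 20), (63, 18), (65, 17), (66, 19), (68, 20), (70, 23), (72, 21), (72, 16), (74, 26), (74, 25), (75, 29), (76, 28), (78, 30), (78, 26), (80, 27), (80, 26), (82, 27), (82, 24), (84, 26), (84, 28), (86, 29), (86, 28), (88, 31), (90, 28), (91, 27), (93, 28), (95, 28), (95, 26), (99, 1), (99, -1)]
-4 [(36, 21), (36, 20), (38, 19), (38, 22), (40, 17), (42, 18), (42, 20), (44, 18), (46, 20), (47, 18), (49, 18), (49, 21), (51, 21), (51, 20), (53, 21), (53, 20), (55, 20), (55, 18), (57, 24), (57, 20), (59, 23), (60, 17), (62, 21), (62, 14), (64, 20), (64, 15), (66, 20), (66, 21), (68, 17
[... 675 characters left out ...]
(83, 27), (83, 28), (85, 29), (85, 27), (87, 28), (87, 29), (89, 30), (89, 30), (91, 33), (92, 24), (93, 27), (94, 30), (97, 2), (98, 0), (100, 1)]
12 [(36, 20), (37, 20), (39, 19), (39, 17), (41, 18), (41, 17), (43, 14), (43, 16), (45, 19), (45, 20), (47, 19), (47, 16), (49, 21), (50, 18), (52, 17), (52, 19), (54, 20), (54, 20), (56, 18), (56, 20), (58, 17), (58, 20), (60, 20), (60, 18), (62, 17), (62, 18), (65, 16), (67, 17), (67, 20), (69, 19), (71, 21), (71, 20), (73, 18), (73, 18), (75, 29), (75, 26), (77, 30), (77, 27), (79, 28), (79, 28), (81, 27), (82, 25), (83, 26), (85, 30), (86, 27), (88, 29), (89, 29), (90, 28), (92, 29), (92, 30), (94, 26), (94, 25), (98, 0), (98, -4), (100, 1)]
```

View pics/c8.png

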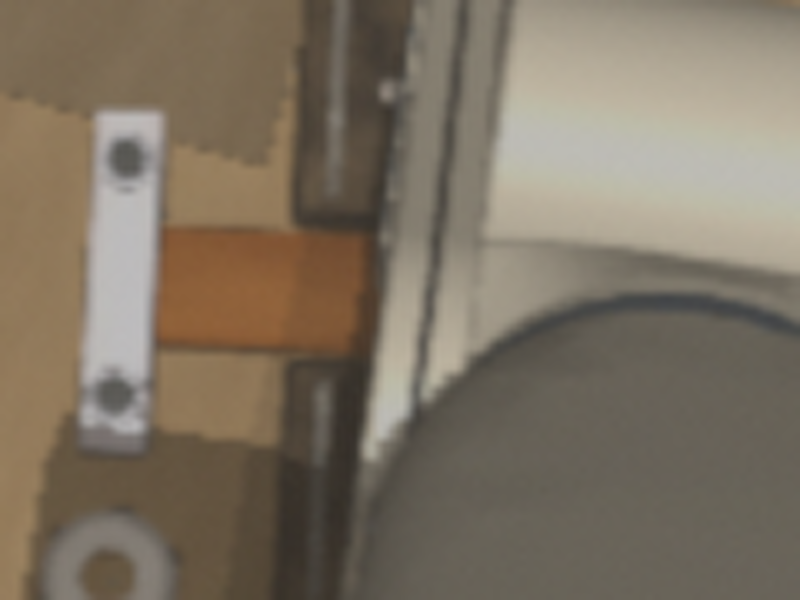

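The leading end meets the bar at x≈160, and the force rose to about 10 N with the tool stalled, so it's against the stop. I'll back straight off, rise, and verify.

```bash

python3 -m inch '[{"tx":0,"ty":0.5,"tz":0,"ax":0,"ay":0,"az":0,"jaw":0.09},{"tx":0,"ty":2,"tz":0,"ax":0,"ay":0,"az":0,"jaw":0.09},{"tx":0,"ty":4,"tz":0,"ax":0,"ay":0,"az":0,"jaw":0.09},{"tx":0,"ty":4,"tz":-2,"ax":0,"ay":0,"az":0,"jaw":0.09},{"tx":0,"ty":4,"tz":-4,"ax":0,"ay":0,"az":0,"jaw":0.09},{"tx":0,"ty":0,"tz":-5,"ax":0,"ay":0,"az":0,"jaw":0.09},{"tx":0,"ty":0,"tz":-5,"ax":0,"ay":0,"az":0,"jaw":0.09},{"tx":0,"ty":0,"tz":0,"ax":0,"ay":0,"az":0,"jaw":0.09},{"tx":0,"ty":0,"tz":0,"ax":0,"ay":0,"az":0,"jaw":0.09}]'
python3 -c "
from h import *
look('t9.png')
I,D=viewer.get_image('top')
for t in ['collet_nut','hex_key','tape_measure']:
    m=masks_of('top',t)[0];P=pts('top',m['pixels'],D);zt=np.percentile(P[:,2],90);Q=P[abs(P[:,2]-zt)<6];r=cv2.minAreaRect(Q[:,:2].astype(np.float32));print(t,np.round(r[0],1))
print(get_obs()['qvel'].round(3))"
```

```text
t: 16.25
ee_pos: [540.9, -211.5, 167.3]
orientation: [-3.141, 0.065, 0.001]
ft_force: [-0.6, -0.5, -1.0]
width: 8.1
top 0.79 972 centre jig [-0.2 12.4] [117.7  42.1] rel yaw deg -0.1
scene 0.9 790 centre jig [-2.4  9.2] [113.7  40.8] rel yaw deg -0.1
collet_nut [461.4  79.4]
hex_key [395.6 168.2]
tape_measure [763.1 -83.8]
[ 0.    -0.006 -0.003  0.001  0.002  0.001]
```

View pics/t9.png

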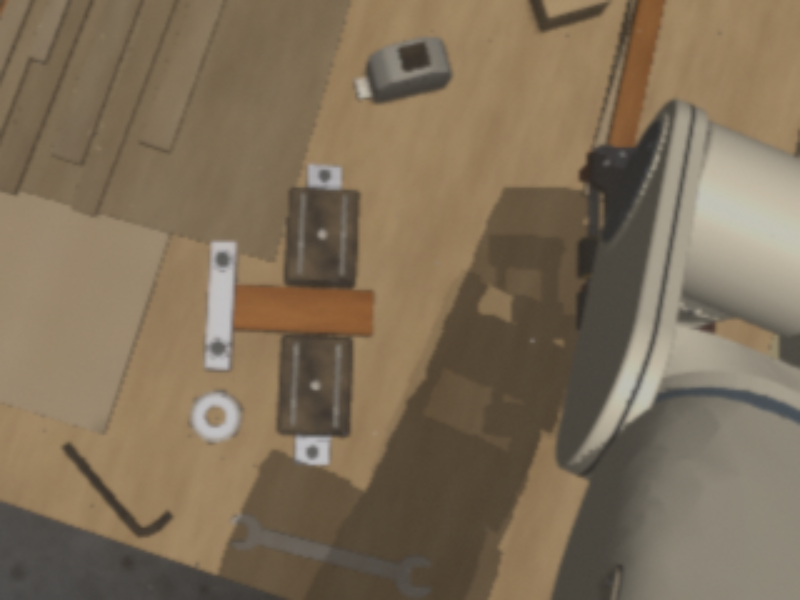

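The blank is in the gap and against the bar at x≈235, with its trailing end at x≈373. The hand is clear and the bystanders haven't moved, so I'm handing in.

```bash
python3 -c "
from workcell import ctrl
print(ctrl.close_job())"
```

```text
the job is handed in; nothing more can be done
None
```

The blank is seated in the jig, against the stop bar, and the job is handed in at about 16.5 s of the 67 s allowed.

**What I did:** I squared the blank up with a sideways push from both fingertips. I then pushed its trailing end through the gap until the force rose to about 10 N and the tool stopped moving. After that I backed off and raised the hand clear.

**Last checks:**
- **Blank:** the top camera puts its centre at y = +12.4 mm in the jig's frame (target +13), within 0.2 mm of the middle of the gap and about 0.1° off line.
- **Disagreement:** the scene camera read y = +9.2 mm and x = −2.4 mm. From that side the bar hides part of the leading end, and the measured length came out short (114 of 120 mm). I relied on the force and the top view instead.
- **Bystanders:** the collet nut and hex key read within about 1 mm of where they started. The tape measure read about 2.5 mm off, close to the measuring error, and the arm never went near it.
- **Hand:** it ended about 167 mm above the bench with no contact force.

One command early on had a wrong-direction row in it. I cancelled it at once, and a check showed the arm had not moved.

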